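Roll a batch of wet pastel rafts on the bench roller press

ROBOT

A 7-joint arm with a two-finger parallel gripper is mounted at the origin on a cart in front of the work surface, level with it; the furniture and walls round the work are solid. World frame = base frame: x ahead of the robot, y to its left, z up, the work surface at z = 0. Lengths are in m, angles in rad, forces in N, time in s.
With the tool pointing down it reaches from about 0.425 to 0.875 m from the base axis. Payload 4.7 kg.
Tool frame: the origin (TCP) lies at the very end of the fingers, on their centre line; the grasp point (between the pads) lies 19 mm behind it; z points along the fingers, y is the direction in which the jaws open and shut (so a half turn about z gives the same grasp; the last joint's range is limited). The gripper opens to 87 mm and grips with 3 to 60 N. Pads are 19 mm wide; open, the fingers measure 117 mm over their backs; the gripper's body (75 mm by 190 mm) begins 51 mm behind the grasp point.
Start: joints at [1.284, 0.321, -0.07, 1.45, 0.023, 1.371, -0.057], TCP at [0.193, -0.621, 0.223] pointing down, gripper open.
Joint ranges: [-2.86, 2.86], [-0.3, 2.09], [-1.38, 1.24], [0.06, 2.45], [-1.56, 4.7], [0.09, 2.05], [-2.69, 2.69]. Speed limits (rad/s): [2.57, 2.57, 3.14, 3.14, 3.14, 3.14, 3.14].

INTERFACE

Orientations are given as a rotation vector (axis times angle).
In Python, from bench import * gives the robot as it stands.
- The arm moves only by the shell command python3 -m jog 'ROWS' [OPENING] [FORCE]. ROWS is JSON, a list of rows, each a list of 4 numbers: the shift along the world's x, y, z in mm, then the turn about the world's z in rad. In form: [[x, y, z, twist], ...]. A call has exactly 8 rows; each row is the pose to reach, as a shift and turn from the pose commanded when the call began; what a row does not reach only later rows make up. A row lasts 1/8 s, in which the tool goes at most 62.5 mm and 10.7 degrees, less where a joint would pass 70% of its speed; a pose out of reach is approached as far as the arm can. A call with a gripper value outside its range is refused whole. OPENING is the opening, from -1 (shut) to 1 (fully open), set as the call begins (- or left out, the last holds). The fingers move at their own pace and stop on an object; FORCE is the grip in N (left out, the last holds). Time passes only in rows, so rows that repeat a pose let the fingers close, or fill a call up. It gives the time, the measured TCP pose, the force and the opening at its end, in the units of the state.
- get_state(): the state, without advancing time (a new reading comes with each control period).
- get_image(name): name is "side" or "top" or "wrist"; returns a dict with "image" (400x640x3 uint8, red, green, blue), "fx", "fy", "cx", "cy" (pixels), "position" and "rotation" of the camera in the world; the wrist camera has in their place "tool_from_camera" (4x4, takes a point from camera to tool coordinates, whose origin is the TCP and whose axes are the flange's). Camera axes: x right, y down, z forward; pixel columns grow to the right and rows downward; lengths in m; the calibration is good to about 2 mm. The wrist camera is an equidistant fisheye: a pixel r from the principal point sees the ray r / f radians off the axis. A picture is of the moment at which its call begins: read the wrist's pose just before it. There is no depth.
- close_job(): hands the job in, once; it reports no verdict.
The state is a dict: "time": time; "joint_positions": joint angles; "qd": joint speeds; "joint_torque": joint torques, N m; "position": TCP position; "tool_rot": TCP orientation; "ft_force": force on the tool from outside, world axes, zero at the start; "torque": the same for the moment, N m; "grip_width": opening from 0.0 (shut) to 1.0 (fully open).
Only numpy, scipy, OpenCV 4.12 (cv2) and the standard library are available. Lean on these libraries where they do the work, as an engineer would, in place of code of your own. Each camera call takes 0.05 s, during which the arm holds its last target. There are 200 camera calls.

TASK

Roll the batch of yellow pastel rafts: lay every raft from the drying board flat and side by side on the bed of the green roller press, set the roller down with its red lever and turn the crank one full turn, either way round, so that the bed runs out under the roller and comes all the way back home with the rafts still on it. Then lift the roller again with the lever and put every raft back on the drying board, lying flat, not overlapping; do not knock over or shove the pigment pots.

Things in the scene. Friction and masses are not known exactly. Their poses are not given: they have to be found in the camera images.
- raft_1: wet pastel raft: yellow flat slab of seven sticks side by side, 55 mm (its x) by 69 mm (its y), 8 mm thick, 55 g, rigid. Origin: centre of its underside. It may be absent (then it has no pose); two or three of the three rafts are there. Pinch it from above across the 55 mm.
- raft_2: wet pastel raft: yellow flat slab of seven sticks side by side, 55 mm (its x) by 69 mm (its y), 8 mm thick, 55 g, rigid. Origin: centre of its underside. It may be absent (then it has no pose); two or three of the three rafts are there. Pinch it from above across the 55 mm.
- raft_3: wet pastel raft: yellow flat slab of seven sticks side by side, 55 mm (its x) by 69 mm (its y), 8 mm thick, 55 g, rigid. Origin: centre of its underside. It may be absent (then it has no pose); two or three of the three rafts are there. Pinch it from above across the 55 mm.
- drying_board: drying board: plain plywood board lying on the bench in front of the press, fixed, 116 mm (its x) by 262 mm (its y), 12 mm thick. Origin: centre of its underside, so its top is 12 mm above the origin. The rafts start on it in a row along its y.
- press: green hand roller press, fixed on the bench. Origin at bench height under the centre of the bed when the bed is home. Its x is the way the bed runs out (away from the robot), its y points left. The crank wheel is on its right, the roller lies across behind the bed (axis at x = 95 mm, 236 mm long, 36 mm in diameter, black rubber), the roller arm's column (up to 103 mm high, x 100 to 160 mm, y 132 to 157 mm) and the lever are on its left.
- press_bed (a joint): travel of the sliding bed along the press's x, m: 0 home (nearest the robot), about 0.150 fully out beyond the roller. Driven only by the crank through the connecting rod; it cannot be pushed well by hand.
- bed_centre (a point): centre of the flat top of the bed (50 mm above the bench), moves with it, axes as the press. The flat area is 120 mm (x) by 235 mm (y), with a lip 3.5 mm high and 4 mm wide all round; three rafts fit side by side along y, 76 mm apart, their 55 mm sides along x.
- crank (a joint): angle of the crank wheel about its upright axis, rad, counted on through whole turns, counterclockwise from above is positive. At 0 (and each whole turn, about 6.28) the handle is nearest the robot and the bed is home; at half a turn the bed is fully out. It starts within 0.4 rad of 0 and turns freely both ways with little friction (a few newtons at the handle).
- crank_grip (a point): grip point at mid-height of the black upright crank handle, which is 25 mm in diameter and 62 mm high (31 mm above and below this point, which is 101 mm above the bench), spins freely on its pin, so the hand need not turn, and goes round in a level circle of 75 mm radius.
- crank_centre (a point): point on the wheel's upright axis at the height of crank_grip: the centre of the handle's circle.
- roller_arm (a joint): angle of the roller arm, rad: 0 roller down on its stop (7.5 mm above the bed, so that it rides up a little on the rafts), up to 0.55 raised. Starts raised, at 0.42 to 0.52. Friction holds it wherever it is left; 1 to 6 N at the lever move it.
- lever_grip (a point): middle of the red grip of the roller lever, moves with the arm. The grip is a rod 21 mm in diameter and 65 mm long that points towards the robot along the press's x, tipped up as the arm is raised; take it from above across its sides (along the press's y). With the roller down it is 107 mm above the bench, raised it is up to 70 mm higher. Pressing the lever down lowers the roller.
- lever_pivot (a point): point on the level pivot axis of the roller arm (axis along the press's y), in the plane of the lever: lever_grip moves on an arc of 137 mm radius about it, rising as the joint grows.
- pot_red: white pigment pot with a red lid, 58 mm in diameter, 66 mm high, loose, standing left of the work; leave alone. Origin: centre of its underside.
- pot_blue: white pigment pot with a blue lid, the same size, loose, standing left of the work; leave alone. Origin: centre of its underside.

How it is judged:
By the outcome, as a careful person would: the job done as asked, in the order asked, and still so for the second after the job is handed in, with the robot touching nothing.
Of raft_1, raft_2, raft_3 only 2 to 3 are there at a start; the rules pass over those that are not, and their reading is None.
At some moment in a run one of raft_1, raft_2, raft_3 may be knocked a few centimetres aside while the robot is not near it.
It also fails if it takes over 210 s, if anything falls off the work surface, if the arm or the gripper's body presses on something with over 40 N, if the wrist force passes 120 N, or if a joint passes its speed limit or range.

## Working session

There is one attempt and no reset: what is moved stays moved. The work goes in short steps, Python scripts to look and compute and a shell command to move; the robot and the scene stay as the last step left them, time stands still between calls to the robot, and variables do not carry over. Pictures are saved under pics/ and viewed, about 12 in all and at most 16, crops included, and the job is handed in when it is done.

```bash
ls; mkdir -p pics; python3 - <<'E'
from bench import *
import cv2
s=get_state();print(s['time'],s['position'],s['tool_rot'],s['grip_width'])
for n in('top','side'):
    d=get_image(n);cv2.imwrite(f'pics/{n}0.png',d['image'][:,:,::-1]);print(n,d['fx'],d['fy'],d['cx'],d['cy'],d['position'],d['rotation'])
d=get_image('wrist');print(d['tool_from_camera'],d['fx'],d['cx'],d['cy'])
E
```

```text
pics
0.0 [ 0.19236024 -0.62030241  0.22150075] [-3.10432800e+00 -4.70452485e-01  6.00557931e-04] 1.0021657630528622
top 488.8105468045376 488.8105468045376 322.0859393282272 190.20682432716694 [0.36711998 0.15506704 1.35642869] [-2.11720972  2.14409826 -0.17173771]
side 382.34678237846606 382.34678237846606 312.659923404152 197.69277956636236 [ 0.68283214 -0.28369527  0.82222783] [-2.5784183 -0.3123977  0.0746154]
[[ 9.01616863e-04 -9.68193246e-01 -2.50201970e-01  6.84596128e-02]
 [ 9.99999563e-01  8.11313771e-04  4.64056918e-04 -4.63348194e-04]
 [-2.46304470e-04 -2.50202279e-01  9.68193554e-01 -1.62696001e-01]
 [ 0.00000000e+00  0.00000000e+00  0.00000000e+00  1.00000000e+00]] 309.70691628693146 319.27295424779896 194.81207442689188
```

View pics/top0.png

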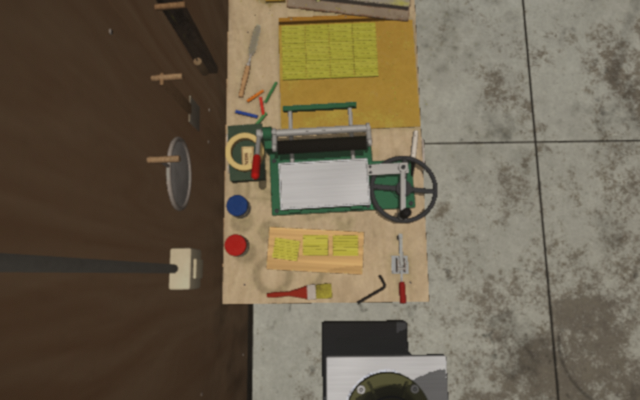

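View pics/side0.png

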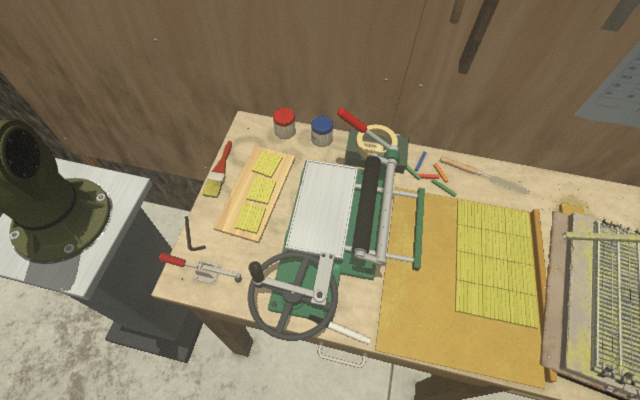

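The top view shows three rafts on the board at (286,248), (316,245) and (346,244). The bed is home at (325,185) and the crank handle is near (404,213). The red lever is at (257,165), and the pots are at (237,206) and (235,245). The side view agrees, with the handle at (256,270) and the lever at (352,120).

```bash
cat > h.py <<'E'
from bench import *
import cv2, numpy as np
from scipy.spatial.transform import Rotation as R
def ray(d,px):
    px=np.atleast_2d(np.float64(px)); K=R.from_rotvec(d['rotation']).as_matrix() if np.shape(d['rotation'])==(3,) else np.array(d['rotation'])
    v=np.c_[(px[:,0]-d['cx'])/d['fx'],(px[:,1]-d['cy'])/d['fy'],np.ones(len(px))]
    return np.array(d['position']),v@K.T
def cast(d,px,z):
    o,v=ray(d,px); return o+v*((z-o[2])/v[:,2])[:,None]
def wray(d,s,px):
    px=np.atleast_2d(np.float64(px)); q=(px-[d['cx'],d['cy']])/d['fx']; r=np.linalg.norm(q,axis=1)+1e-9
    v=np.c_[q*(np.sin(r)/r)[:,None],np.cos(r)]
    T=np.array(d['tool_from_camera']); M=R.from_rotvec(s['tool_rot']).as_matrix()
    return M@T[:3,3]+s['position'],v@T[:3,:3].T@M.T
def wcast(d,s,px,z):
    o,v=wray(d,s,px); return o+v*((z-o[2])/v[:,2])[:,None]
def tri(a,b):
    (o1,v1),(o2,v2)=a,b; v1=v1[0];v2=v2[0]
    t=np.linalg.lstsq(np.c_[v1,-v2],o2-o1,rcond=None)[0]
    p,q=o1+t[0]*v1,o2+t[1]*v2; return (p+q)/2,np.linalg.norm(p-q)
def blobs(img,lo,hi,amin=60):
    m=cv2.inRange(cv2.cvtColor(img,cv2.COLOR_RGB2HSV),np.array(lo),np.array(hi))
    c,_=cv2.findContours(m,cv2.RETR_EXTERNAL,cv2.CHAIN_APPROX_NONE)
    return [k[:,0,:].astype(float) for k in c if cv2.contourArea(k)>=amin]
def rect(P):  # metric rectangle of xy points, mm: centre, sizes, angle of long side
    (c,s,a)=cv2.minAreaRect((P[:,:2]*1000).astype(np.float32))
    if s[0]<s[1]: a+=90; s=s[::-1]
    return np.round(c,1),np.round(s,1),round((a+90)%180-90,1)
E
python3 - <<'E'
from h import *
np.set_printoptions(precision=4,suppress=True)
for n in('top','side'):
    d=get_image(n); im=d['image']; hsv=cv2.cvtColor(im,cv2.COLOR_RGB2HSV)
    print(n,'rafthsv',hsv[244,346] if n=='top' else hsv[190,262],'board',hsv[265,316] if n=='top' else hsv[228,240])
    for b in blobs(im,[26,110,90],[36,255,255],80): print('Y',b.mean(0),rect(cast(d,b,.02)))
    for nm,lo,hi in(('red',[0,150,80],[6,255,255]),('blue',[105,120,40],[125,255,255]),('green',[60,80,30],[85,255,140])):
        for b in blobs(im,lo,hi,40): print(nm,b.mean(0),rect(cast(d,b,.066 if nm!='green' else .045)))
    g=((hsv[:,:,1]<30)&(hsv[:,:,2]>130)).astype(np.uint8)*255
    for c in cv2.findContours(g,0,cv2.CHAIN_APPROX_NONE)[0]:
        if cv2.contourArea(c)>1000: print('bed?',c[:,0].mean(0),rect(cast(d,c[:,0],.0535)))
t=get_image('top');s=get_image('side')
c=np.hstack([cv2.resize(t['image'][115:285,215:445],(690,510),interpolation=cv2.INTER_CUBIC)])
cv2.imwrite('pics/t1.png',c[:,:,::-1])
c=cv2.resize(s['image'][95:345,210:430],(528,600),interpolation=cv2.INTER_CUBIC)
cv2.imwrite('pics/s1.png',c[:,:,::-1])
E
```

```text
top rafthsv [ 27 163 167] board [ 17 125 188]
Y [285.5256 248.859 ] (array([433.5, 264.1]), array([64. , 51.5]), 81.3)
Y [344.9875 245.    ] (array([441.6, 102.6]), array([65. , 48.7]), 89.3)
Y [315.1392 244.8861] (array([442.6, 184.1]), array([60.1, 48.8]), 89.3)
Y [329.1592  50.9516] (array([1005.9,  138.2]), array([274.3, 165.8]), -88.5)
red [288.2045 293.2841] (array([319.8, 257.9]), array([101. ,  25.3]), 89.3)
red [402.     292.4545] (array([316.3, -40.5]), array([50.9, 13.6]), 2.0)
red [235.2373 244.7797] (array([442.6, 392.4]), array([55.6, 52.4]), 89.3)
red [255.5185 166.537 ] (array([652. , 342.3]), array([66.9, 21.2]), -6.4)
blue [236.6481 205.0741] (array([548.5, 390.7]), array([51.1, 50.9]), 26.4)
green [410.0571 200.5714] (array([559.2, -74.9]), array([38.7, 16.2]), -2.5)
green [386.5758 198.4545] (array([562.9, -10.3]), array([64.8, 49.3]), 89.2)
green [386.9107 179.6071] (array([616.6, -13.3]), array([63.2, 25. ]), 89.2)
green [319.8028 156.9648] (array([684.4, 162.1]), array([148.9,  18. ]), -88.4)
green [303.8189 196.4373] (array([616.3, 164.3]), array([275.4, 170. 
[... 889 characters left out ...]
8.3]), -87.0)
Y [261.0482 189.6988] (array([444.4, 184.5]), array([69.8, 54.8]), 88.9)
Y [266.6133 163.6267] (array([434.6, 264.4]), array([69.5, 55.3]), 81.6)
red [171.4821 259.6429] (array([329.6, -55.3]), array([56.7, 14.6]), -4.5)
red [223.087  158.4348] (array([337.8, 227.4]), array([93.4, 25.4]), -84.9)
red [351.7143 119.7778] (array([623.2, 424.4]), array([99.4, 27.8]), -32.4)
red [283.4074 116.1111] (array([444.8, 391.1]), array([60.9, 53.3]), -74.8)
bed? [ 10.1193 248.6648] (array([ -21.5, -101. ]), array([189. ,  56.3]), -53.5)
bed? [315.071  240.4911] (array([610.9, 110. ]), array([352.1, 165.4]), 86.0)
bed? [ 96.9443 217.8959] (array([ 56.5, -18.9]), array([299.5, 255.1]), -90.0)
```

View pics/t1.png

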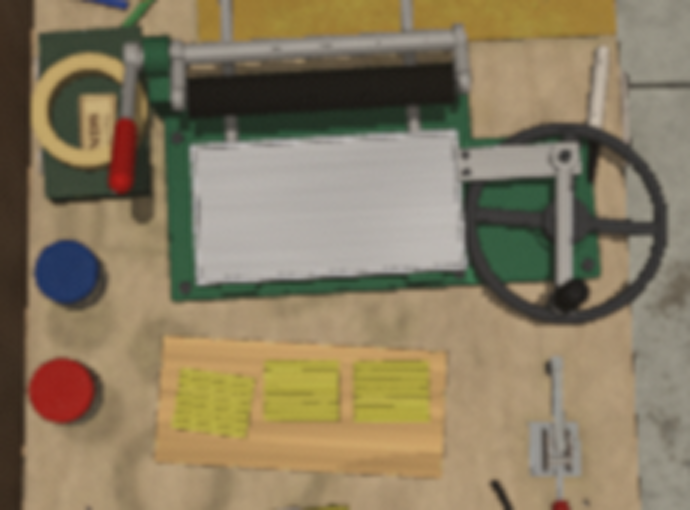

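View pics/s1.png

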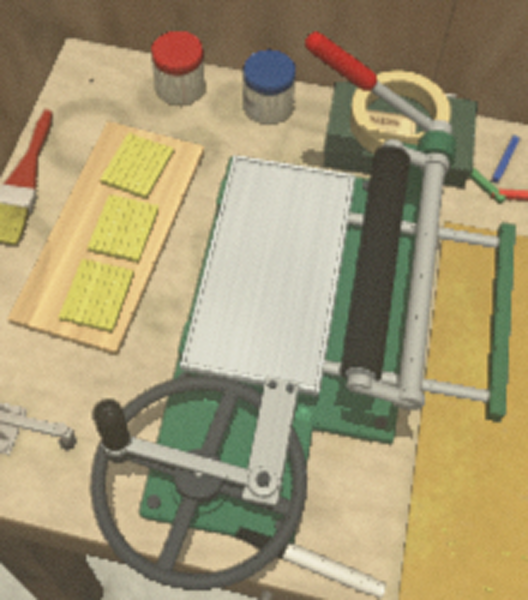

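Both crops show three rafts on the board, each with its 69 mm side along y. In the top crop the bed corners are (190,145), (458,130), (467,270) and (196,284), and the handle top is about (574,287). The lever is raised, with its red grip running from (121,185) to (123,125).

```bash
python3 - <<'E'
from h import *
np.set_printoptions(precision=4,suppress=True)
t=get_image('top');s=get_image('side')
T=lambda p:np.array([p])/3+[215,115]
S=lambda p:np.array([p])/2.4+[210,95]
for p in [(190,145),(458,130),(467,270),(196,284)]: print('bed top',cast(t,T(p),.0535)[0])
for p in [(233,156),(354,176),(318,392),(183,365)]: print('bed side',cast(s,S(p),.0535)[0])
for p in [(165,338),(447,352),(440,476),(155,461)]: print('board top',cast(t,T(p),.012)[0])
for n,a,b in(('handle',(574,287),(104,408)),('levtip',(121,185),(313,40)),('levroot',(123,125),(372,82)),('hub',(567,220),(198,478)),('rodpin',(564,156),(263,479)),('rollL',(188,92),(396,150)),('rollR',(456,82),(362,380)),('armL',(133,52),(437,135))):
    print(n,*tri(ray(t,T(a)),ray(s,S(b))))
q=get_state();M=R.from_rotvec(q['tool_rot']).as_matrix();print(M[:,0],M[:,1],M[:,2])
E
```

```text
bed top [0.6638 0.2814 0.0535]
bed top [0.6745 0.0372 0.0535]
bed top [0.5458 0.0327 0.0535]
bed top [0.5363 0.2756 0.0535]
bed side [0.5397 0.2759 0.0535]
bed side [0.6668 0.2813 0.0535]
bed side [0.6775 0.0394 0.0535]
bed side [0.5532 0.0356 0.0535]
board top [0.492  0.3078 0.012 ]
board top [0.4759 0.0493 0.012 ]
board top [0.3641 0.0585 0.012 ]
board top [0.3806 0.3162 0.012 ]
handle [ 0.5179 -0.049   0.1376] 0.0021106513560628015
levtip [0.6026 0.3251 0.1892] 0.004624372168686656
levroot [0.6639 0.3307 0.1417] 0.004069081812957524
hub [ 0.5922 -0.0596  0.0449] 0.001615900072425671
rodpin [ 0.647  -0.0549  0.0692] 0.0032455883347055807
rollL [0.7003 0.2784 0.1111] 0.00408362517594934
rollR [0.7107 0.042  0.0925] 0.0035043694341366192
armL [0.7415 0.3293 0.0856] 0.002398548945386283
[ 0.9551  0.2963 -0.    ] [ 0.2963 -0.9551 -0.0001] [-0.      0.0001 -1.    ]
```

```bash
python3 -m jog '[[42,21,0,0.16],[92,56,0,0.32],[132,101,0,0.48],[162,146,0,0.64],[192,196,0,0.8],[217,251,0,0.96],[237,306,0,1.12],[252,366,0,1.26]]' 1 20 && python3 -m jog '[[0,60,0,0],[0,120,0,0],[0,180,0,0],[-1,240,0,0],[-2,300,0,0],[-2,358,0,0],[-2,358,-60,0],[-2,358,-113,0]]'
cat > look.py <<'E'
import sys
from h import *
# yellow rafts seen by wrist, plane z=argv[1]; optional picture name
np.set_printoptions(precision=4,suppress=True)
s=get_state();d=get_image('wrist');z=float(sys.argv[1])
M=R.from_rotvec(s['tool_rot']).as_matrix()
print('t',round(s['time'],2),'tcp',s['position'],'jaw deg',round(np.degrees(np.arctan2(M[1,1],M[0,1])),2),'F',s['ft_force'],'w',s['grip_width'])
for b in blobs(d['image'],[26,110,60],[36,255,255],200): print('Y',b.mean(0).round(),rect(wcast(d,s,b,z)))
for n in('top','side'):
    e=get_image(n)
    for b in blobs(e['image'],[26,110,60],[36,255,255],80):
        r=rect(cast(e,b,z))
        if r[0][0]<850 and r[0][0]>360: print(n,r)
if len(sys.argv)>2: cv2.imwrite('pics/'+sys.argv[2],d['image'][:,:,::-1])
E
python3 look.py .02 w1.png
```

```text
time: 1.45
position: [0.4453, -0.2531, 0.2228]
tool_rot: [2.227, 2.215, 0.0]
ft_force: [1.2, 1.0, -0.1]
grip_width: 1.003
time: 2.45
position: [0.443, 0.1037, 0.1089]
tool_rot: [2.228, 2.21, 0.002]
ft_force: [-0.3, -0.7, 0.2]
grip_width: 0.997
t 2.45 tcp [0.443  0.1037 0.1089] jaw deg -0.47 F [-0.3182 -0.7048  0.213 ] w 0.9971045154666734
Y [319. 197.] (array([443.8, 104.1]), array([68.6, 54.3]), 89.6)
Y [184. 130.] (array([326.3, 164.6]), array([41.2, 38.1]), -86.7)
Y [321. 102.] (array([445.9, 185.4]), array([68. , 54.1]), 89.3)
Y [307.  23.] (array([433.7, 253.1]), array([54.4, 46.3]), -9.1)
top (array([433.4, 263.9]), array([64.4, 51.5]), 81.6)
top (array([442.6, 184.1]), array([60.1, 48.8]), 89.3)
side (array([443.1, 102.7]), array([69.3, 55.6]), 89.6)
side (array([436.2, 279.4]), array([55.9, 41.5]), -8.3)
```

View pics/w1.png

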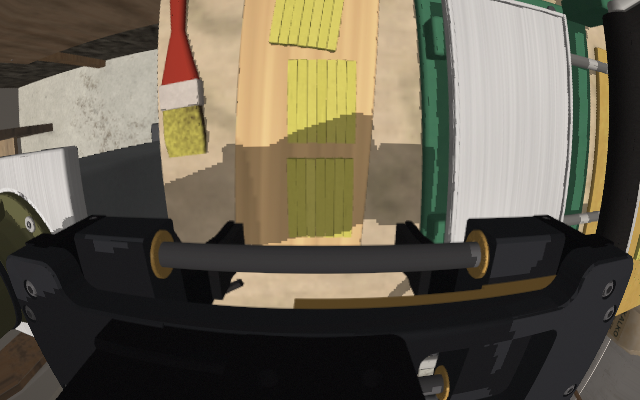

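The wrist view has the near raft at (319,197) between the open fingers and the next one at (321,102). Its measured positions match the overhead ones within 2 mm, so I'll pick it up.

```bash
python3 -m jog '[[0,0,-50,0],[0,0,-80,0],[0,0,-94,0],[0,0,-94,0],[0,0,-94,0],[0,0,-94,0],[0,0,-94,0],[0,0,-94,0]]' 1 20 && python3 -m jog '[[0,0,0,0],[0,0,0,0],[0,0,0,0],[0,0,0,0],[0,0,0,0],[0,0,0,0],[0,0,0,0],[0,0,0,0]]' -1 20
```

```text
time: 3.6
position: [0.4427, 0.1031, 0.0158]
tool_rot: [2.232, 2.21, 0.0]
ft_force: [0.3, -0.0, -0.4]
grip_width: 0.999
time: 4.6
position: [0.4426, 0.1032, 0.0156]
tool_rot: [2.232, 2.21, 0.0]
ft_force: [1.1, 0.5, -0.6]
grip_width: 0.628
```

```bash
python3 -m jog '[[0,0,40,0],[0,0,75,0],[50,-7,75,0.02],[105,-15,75,0.049],[157,-23,75,0.049],[157,-23,60,0.049],[157,-23,46,0.049],[157,-23,46,0.049]]' -1 20 && python3 look.py .061
```

```text
time: 5.6
position: [0.597, 0.0804, 0.0599]
tool_rot: [-2.175, -2.264, 0.005]
ft_force: [-0.1, -1.1, -0.3]
grip_width: 0.629
t 5.6 tcp [0.597  0.0804 0.0599] jaw deg 2.32 F [-0.0784 -1.116  -0.2732] w 0.6285442048241489
Y [320. 284.] (array([598.3,  52. ]), array([55.4, 14.8]), 2.5)
Y [319. 211.] (array([596.5,  96.7]), array([56.3, 38.4]), 2.5)
Y [ 35. 112.] (array([387.1, 160.7]), array([33.2, 32.9]), -86.4)
Y [634. 164.] (array([862.3, 131. ]), array([226.1,  61.4]), -71.1)
Y [127.  73.] (array([477.5, 177.9]), array([54.5, 47. ]), 89.0)
Y [118.   9.] (array([466.1, 219.5]), array([47.9, 14.1]), -12.4)
top (array([431.2, 260.7]), array([62.5, 50.3]), 81.2)
top (array([440.2, 181.9]), array([60.9, 47.3]), 89.3)
side (array([597. ,  68.9]), array([54.7, 42. ]), 2.5)
side (array([456. , 160.9]), array([67.5, 52.5]), 88.9)
side (array([446.8, 237.3]), array([67.6, 53.4]), 81.1)
```

```bash
python3 -m jog '[[2,0,-3,0],[2,0,-5.5,0],[2,0,-5.5,0],[2,0,-5.5,0],[2,0,-5.5,0],[2,0,-5.5,0],[2,0,-5.5,0],[2,0,-5.5,0]]' -1 20 && python3 -m jog '[[0,0,0,0],[0,0,0,0],[0,0,0,0],[0,0,0,0],[0,0,0,0],[0,0,20,0],[0,0,60,0],[0,0,60,0]]' 0.52 20 && python3 look.py .058 w2.png
```

```text
time: 6.75
position: [0.6016, 0.0802, 0.0561]
tool_rot: [2.178, 2.264, 0.0]
ft_force: [-0.1, 0.2, -0.2]
grip_width: 0.631
time: 7.75
position: [0.6043, 0.0813, 0.1209]
tool_rot: [2.174, 2.261, 0.009]
ft_force: [0.8, -0.7, -0.6]
grip_width: 0.757
t 7.75 tcp [0.6043 0.0813 0.1209] jaw deg 2.24 F [ 0.7613 -0.7202 -0.5596] w 0.757307822120737
Y [316. 199.] (array([601.8,  83. ]), array([65.5, 54.7]), -87.8)
Y [ 67. 112.] (array([369.9, 161.8]), array([35.6, 32.5]), -86.2)
Y [612. 152.] (array([943.6, 140.8]), array([233. , 147.5]), -88.3)
Y [154.  81.] (array([469.3, 179.8]), array([58.9, 49.7]), 89.1)
Y [148.  18.] (array([458.7, 234.5]), array([50.1, 32.8]), -9.3)
top (array([431.5, 260.8]), array([62.6, 50.3]), 81.8)
top (array([440.4, 183.2]), array([63.4, 47.4]), 89.3)
top (array([752.6,  56.3]), array([91.6, 38.5]), -69.1)
side (array([600.8,  79.4]), array([68.3, 52.7]), -87.5)
side (array([442.2, 162.6]), array([68.9, 31.3]), -84.4)
side (array([446.1, 239.7]), array([67.8, 53.5]), 81.7)
```

View pics/w2.png

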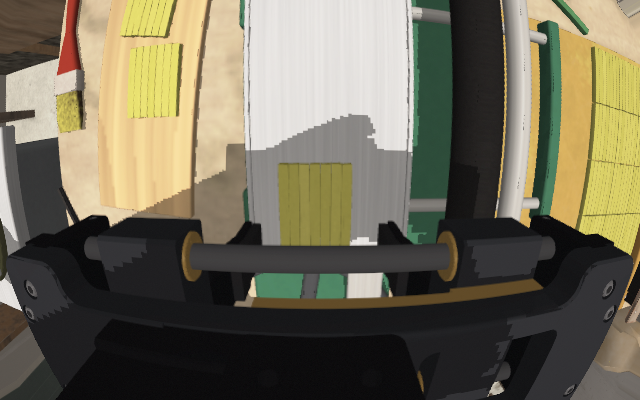

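Raft 1 lies flat on the bed at (316,199), square to it and clear of the lip. The other two are still on the board.

```bash
python3 -m jog '[[-45,30,0,0],[-90,60,0,-0.03],[-135,90,0,-0.055],[-158,104,-20,-0.055],[-158,104,-20,-0.055],[-158,104,-20,-0.055],[-158,104,-20,-0.055],[-158,104,-20,-0.055]]' 1 20 && python3 look.py .02
```

```text
time: 8.9
position: [0.4445, 0.1838, 0.0964]
tool_rot: [-2.241, -2.202, -0.001]
ft_force: [-0.2, 0.3, -0.3]
grip_width: 0.998
t 8.9 tcp [0.4445 0.1838 0.0964] jaw deg -1.0 F [-0.2335  0.3404 -0.3391] w 0.9981424719289179
Y [635. 283.] (array([920.7,  34.6]), array([101.2,  42. ]), -54.8)
Y [186. 222.] (array([327.2, 168.1]), array([38.1, 37.8]), -88.5)
Y [320. 197.] (array([445.8, 185.8]), array([68.7, 54.5]), 88.9)
Y [307. 100.] (array([435.7, 265.3]), array([68.2, 54.6]), 81.3)
top (array([433.4, 264.2]), array([63.9, 51.7]), 81.8)
top (array([605.7,  78.4]), array([69.3, 53.6]), 89.2)
side (array([596.7,  97.8]), array([71. , 55.3]), -87.6)
side (array([444.9, 184. ]), array([69.5, 55.1]), 89.7)
side (array([431.2, 244.6]), array([55.3, 29.1]), -10.4)
```

```bash
python3 -m jog '[[0,1,-50,0],[0,1,-75,0],[0,1,-81,0],[0,1,-81,0],[0,1,-81,0],[0,1,-81,0],[0,1,-81,0],[0,1,-81,0]]' 1 20 && python3 -m jog '[[0,0,0,0],[0,0,0,0],[0,0,0,0],[0,0,0,0],[0,0,0,0],[0,0,0,0],[0,0,0,0],[0,0,0,0]]' -1 20
```

```text
time: 10.05
position: [0.4438, 0.1851, 0.0153]
tool_rot: [2.239, 2.203, 0.0]
ft_force: [-0.1, 0.2, -1.0]
grip_width: 0.999
time: 11.05
position: [0.4436, 0.1852, 0.0151]
tool_rot: [2.239, 2.204, 0.0]
ft_force: [0.5, -0.4, 0.2]
grip_width: 0.629
```

```bash
python3 -m jog '[[0,0,40,0],[0,0,75,0],[50,-9,75,0.03],[105,-19,75,0.06],[154,-28,75,0.06],[154,-28,55,0.06],[154,-28,43,0.06],[154,-28,40,0.06]]' -1 20 && python3 -m jog '[[0,0,0,0],[0,0,0,0],[0,0,0,0],[0,0,0,0],[0,0,0,0],[0,0,0,0],[0,0,0,0],[0,0,0,0]]' -1 20 && python3 -m jog '[[0,0,0,0],[0,0,0,0],[0,0,0,0],[0,0,0,0],[0,0,0,0],[0,0,20,0],[0,0,60,0],[0,0,60,0]]' 0.52 20 && python3 look.py .058
```

```text
time: 12.05
position: [0.5953, 0.1576, 0.0537]
tool_rot: [-2.169, -2.271, 0.004]
ft_force: [0.4, 0.1, -0.2]
grip_width: 0.629
time: 13.05
position: [0.5975, 0.1572, 0.055]
tool_rot: [2.172, 2.27, -0.0]
ft_force: [-0.1, -0.3, -0.7]
grip_width: 0.631
time: 14.05
position: [0.6001, 0.1586, 0.12]
tool_rot: [2.169, 2.267, 0.01]
ft_force: [-0.9, 0.2, -0.4]
grip_width: 0.762
t 14.05 tcp [0.6001 0.1586 0.12  ] jaw deg 2.53 F [-0.9045  0.1548 -0.3982] w 0.7622013221403646
Y [317. 285.] (array([601.6,  90.6]), array([54. , 24.9]), 2.5)
Y [315. 204.] (array([597.6, 160.3]), array([64.4, 54.5]), -87.5)
Y [ 74. 179.] (array([369.4, 175.1]), array([34.2, 34. ]), 2.6)
Y [612. 182.] (array([941.9, 186.2]), array([166.5, 147.5]), -88.6)
Y [149.  78.] (array([460.2, 259.4]), array([58.6, 49.8]), 80.8)
top (array([431.6, 261.1]), array([62.5, 49.8]), 81.7)
top (array([756.2, 115.4]), array([90.6, 22.5]), 37.8)
side (array([600.9,  79.9]), array([69.5, 53.6]), -86.7)
side (array([596.6, 155.6]), array([68.7, 52.4]), -87.4)
side (array([446.5, 239.3]), array([66.5, 54.7]), 79.6)
```

```bash
python3 -m jog '[[-45,30,0,-0.05],[-90,60,0,-0.1],[-135,90,0,-0.15],[-163,108,-20,-0.19],[-163,108,-20,-0.19],[-163,108,-20,-0.19],[-163,108,-20,-0.19],[-163,108,-20,-0.19]]' 1 20 && python3 look.py .02
```

```text
time: 15.2
position: [0.4355, 0.2647, 0.0953]
tool_rot: [-2.379, -2.052, -0.001]
ft_force: [-0.2, 0.6, 0.1]
grip_width: 0.998
t 15.2 tcp [0.4355 0.2647 0.0953] jaw deg -8.46 F [-0.1795  0.5806  0.0883] w 0.9979877570996253
Y [319. 199.] (array([435.8, 265.9]), array([69. , 54.2]), 80.8)
top (array([601.8, 156.4]), array([68.1, 54.9]), -87.3)
top (array([605.7,  78.4]), array([69.3, 53.6]), 89.2)
side (array([596.9,  97.8]), array([71.3, 55.1]), -88.1)
side (array([592.6, 178.2]), array([70.5, 55.3]), -87.4)
side (array([434.7, 264.1]), array([69.1, 56. ]), 80.3)
```

```bash
python3 -m jog '[[0,0,-50,0],[0,0,-75,0],[0,0,-80,0],[0,0,-80,0],[0,0,-80,0],[0,0,-80,0],[0,0,-80,0],[0,0,-80,0]]' 1 20 && python3 -m jog '[[0,0,0,0],[0,0,0,0],[0,0,0,0],[0,0,0,0],[0,0,0,0],[0,0,0,0],[0,0,0,0],[0,0,0,0]]' -1 20 && python3 -m jog '[[0,0,40,0],[0,0,75,0],[50,-9,75,0.06],[105,-19,75,0.14],[159,-31,75,0.2],[159,-31,55,0.2],[159,-31,43,0.2],[159,-31,41,0.2]]' -1 20 && python3 -m jog '[[0,0,0,0],[0,0,0,0],[0,0,0,0],[0,0,0,0],[0,0,0,0],[0,0,0,0],[0,0,0,0],[0,0,0,0]]' -1 20
```

```text
time: 16.35
position: [0.4347, 0.2651, 0.0153]
tool_rot: [2.377, 2.053, 0.001]
ft_force: [0.5, 0.1, -0.5]
grip_width: 0.999
time: 17.35
position: [0.4345, 0.2652, 0.0151]
tool_rot: [2.377, 2.053, -0.0]
ft_force: [-0.8, 0.2, -0.6]
grip_width: 0.633
time: 18.35
position: [0.5913, 0.2347, 0.0548]
tool_rot: [-2.157, -2.282, 0.004]
ft_force: [-0.5, -0.1, -0.3]
grip_width: 0.63
time: 19.35
position: [0.5935, 0.2342, 0.0561]
tool_rot: [-2.161, -2.281, 0.0]
ft_force: [0.3, 0.0, -0.2]
grip_width: 0.63
```

```bash
python3 -m jog '[[0,0,0,0],[0,0,0,0],[0,0,0,0],[0,0,0,0],[0,0,0,0],[0,0,20,0],[0,0,70,0],[0,0,125,0]]' 0.52 20 && python3 -m jog '[[0,0,50,0.18],[0,20,80,0.36],[0,60,80,0.54],[20,94,80,0.72],[40,94,80,0.9],[40,94,80,1.08],[40,94,80,1.26],[40,94,80,1.44]]' 0.4 && python3 -m jog '[[0,0,0,0.13],[0,0,0,0.13],[0,0,0,0.13],[0,0,0,0.13],[0,0,0,0.13],[0,0,0,0.13],[0,0,0,0.13],[0,0,0,0.13]]' && python3 look.py .058 w3.png; python3 - <<'E'
from h import *
t=get_image('top');s=get_image('side')
a=cv2.resize(t['image'][115:285,215:445],(690,510),interpolation=cv2.INTER_CUBIC);cv2.imwrite('pics/t3.png',a[:,:,::-1])
print(get_state()['joint_positions'])
E
```

```text
time: 20.35
position: [0.5933, 0.2342, 0.1834]
tool_rot: [-2.16, -2.281, -0.0]
ft_force: [0.0, 0.5, -0.5]
grip_width: 0.757
time: 21.35
position: [0.6336, 0.3283, 0.2627]
tool_rot: [0.111, 3.139, 0.002]
ft_force: [-0.1, -0.1, 0.2]
grip_width: 0.7
time: 22.35
position: [0.6336, 0.3282, 0.2611]
tool_rot: [0.084, -3.14, -0.0]
ft_force: [-0.4, 0.0, -0.0]
grip_width: 0.701
t 22.35 tcp [0.6336 0.3282 0.2611] jaw deg 93.05 F [-0.4127  0.0101 -0.0177] w 0.7005974986008086
Y [136. 142.] (array([601.6,  82. ]), array([72.3, 53.8]), -87.5)
Y [186. 139.] (array([597.6, 158.3]), array([69.8, 53.2]), -87.1)
Y [243. 136.] (array([593.3, 235. ]), array([68.3, 53.2]), -86.8)
top (array([615.6,  61. ]), array([52.3, 29.2]), 49.9)
side (array([600.5,  79.9]), array([68.1, 53.3]), -87.3)
side (array([596.4, 157. ]), array([69.2, 53.6]), -87.3)
side (array([593. , 233.1]), array([69. , 52.7]), -87.4)
[ 0.15592485  0.72238323 -1.20408283  1.17584843  0.66706799  1.64061761
  0.73726573]
```

View pics/w3.png

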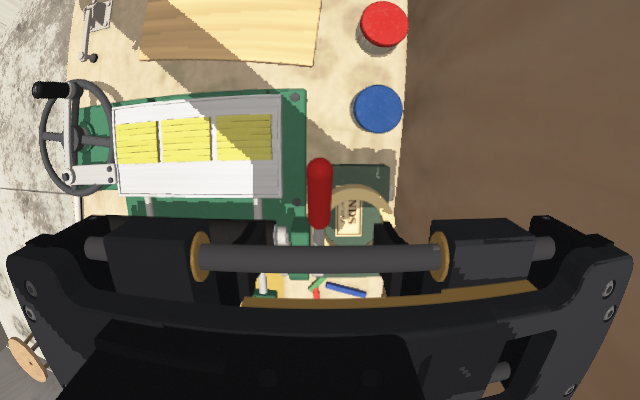

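All three rafts lie in a row on the bed. The red lever is at col 319, rows 160–225, which puts it on the tool's centre plane. I'll triangulate its ends with the side view.

```bash
python3 - <<'E'
from h import *
np.set_printoptions(precision=4,suppress=True)
s=get_state();d=get_image('wrist');e=get_image('side');t=get_image('top')
rb=lambda im,a:[b for b in blobs(im,[0,150,60],[6,255,255],a)]
w=min(rb(d['image'],150),key=lambda b:abs(b.mean(0)-[319,195]).sum())
sd=min(rb(e['image'],60),key=lambda b:abs(b.mean(0)-[352,120]).sum())
tp=min(rb(t['image'],40),key=lambda b:abs(b.mean(0)-[256,166]).sum(),default=None)
f=lambda b:cv2.fitEllipse(b.astype(np.float32))
for n,b in(('w',w),('s',sd),('t',tp)):
    print(n,b.mean(0),np.round(b.min(0)),np.round(b.max(0)))
def ends(b):
    c=b.mean(0);u=np.linalg.svd(b-c,full_matrices=False)[2][0];k=(b-c)@u
    m=lambda h:b[h].mean(0)
    p,q=c+u*k.max(),c+u*k.min();return (p,q,(p+q)/2)
W,S=ends(w),ends(sd)
W=sorted(W,key=lambda p:p[1]);S=sorted(S,key=lambda p:p[0])
for a,b in zip(W,S): print(a,b,*tri(wray(d,s,a),ray(e,b)))
E
```

```text
w [319.0559 192.795 ] [306. 158.] [332. 228.]
s [351.9839 120.2581] [338. 109.] [366. 131.]
t [254.2  174.12] [251. 169.] [259. 179.]
[319.5644 157.9499] [338.4696 110.3589] [0.5985 0.3273 0.1906] 0.0027437478388726523
[319.0529 193.0008] [351.8713 120.1756] [0.6317 0.3287 0.166 ] 0.0019770954171538994
[318.5414 228.0517] [365.2731 129.9924] [0.6688 0.3291 0.1438] 0.004637467929248343
```

```bash
python3 -m jog '[[-1,0,-50,0],[-1,0,-90,0],[-1,0,-114,0],[-1,0,-114,0],[-1,0,-114,0],[-1,0,-114,0],[-1,0,-114,0],[-1,0,-114,0]]' 0.4 15 && python3 -m jog '[[0,0,0,0],[0,0,0,0],[0,0,0,0],[0,0,0,0],[0,0,0,0],[0,0,0,0],[0,0,0,0],[0,0,0,0]]' -1 15
```

```text
time: 23.75
position: [0.6327, 0.3283, 0.1477]
tool_rot: [-0.084, 3.14, 0.001]
ft_force: [-0.4, -0.1, -0.2]
grip_width: 0.7
time: 24.75
position: [0.6326, 0.3279, 0.1471]
tool_rot: [0.083, -3.14, 0.001]
ft_force: [-0.5, -1.1, 0.4]
grip_width: 0.235
```

```bash
python3 -m jog '[[-5,0,-7,0],[-9,0,-14,0],[-13,0,-21,0],[-16,-1,-28,0],[-19,-1,-36,0],[-21,-1,-44,0],[-23,-1,-52,0],[-24,-1,-58,0]]' && python3 -m jog '[[0,0,-2,0],[0,0,-4,0],[0,0,-4,0],[0,0,-4,0],[0,0,-4,0],[0,0,-4,0],[0,0,-4,0],[0,0,-4,0]]'
```

```text
time: 25.75
position: [0.6078, 0.3268, 0.0882]
tool_rot: [0.084, -3.139, 0.001]
ft_force: [-3.5, -3.3, 8.8]
grip_width: 0.233
time: 26.75
position: [0.6079, 0.3269, 0.0878]
tool_rot: [0.083, -3.14, 0.003]
ft_force: [-7.0, -10.0, 17.0]
grip_width: 0.239
```

```bash
python3 -m jog '[[0,0,4,0],[0,0,4,0],[0,0,4,0],[0,0,4,0],[0,0,4,0],[0,0,4,0],[0,0,50,0],[0,0,110,0]]' 0.4 15 && python3 -m jog '[[0,-20,40,-0.18],[-10,-75,55,-0.36],[-25,-130,55,-0.54],[-40,-185,55,-0.72],[-55,-240,55,-0.9],[-70,-300,55,-1.08],[-80,-350,55,-1.26],[-90,-376,55,-1.44]]' 0.4 && python3 -m jog '[[0,0,0,-0.13],[0,0,0,-0.13],[0,0,0,-0.13],[0,0,0,-0.13],[0,0,0,-0.13],[0,0,0,-0.13],[0,0,0,-0.13],[0,0,0,-0.13]]' && python3 look.py .058 w4.png; python3 - <<'E'
from h import *
s=get_image('side')
c=cv2.resize(s['image'][95:345,210:430],(528,600),interpolation=cv2.INTER_CUBIC)
w=cv2.imread('pics/w4.png')
cv2.imwrite('pics/c4.png',np.hstack([cv2.resize(w,(480,300)),cv2.resize(c[:,:,::-1],(264,300))]))
print(get_state()['joint_positions'])
E
```

```text
time: 27.75
position: [0.6081, 0.3262, 0.1946]
tool_rot: [0.083, -3.138, 0.002]
ft_force: [1.1, -0.6, -0.2]
grip_width: 0.698
time: 28.75
position: [0.5178, -0.0526, 0.25]
tool_rot: [2.02, 2.405, -0.002]
ft_force: [0.5, -0.4, 0.2]
grip_width: 0.701
time: 29.75
position: [0.5186, -0.0488, 0.2501]
tool_rot: [2.161, 2.281, 0.0]
ft_force: [-0.0, 0.0, -0.7]
grip_width: 0.698
t 29.75 tcp [ 0.5186 -0.0488  0.2501] jaw deg 3.1 F [-0.0041  0.0483 -0.6679] w 0.6983973115647658
Y [396.  71.] (array([600.8,  80.2]), array([68.5, 55.3]), -87.3)
Y [596.  89.] (array([956. , 126.2]), array([247.9, 155.5]), -88.5)
Y [396.  18.] (array([597.5, 146.9]), array([55.2, 51.6]), 3.2)
Y [187.  13.] (array([344.8, 147.1]), array([40.1, 33. ]), -83.8)
top (array([590.9, 233.4]), array([66.2, 53. ]), -87.3)
top (array([595.1, 156.4]), array([66.1, 53.4]), -87.3)
top (array([598.9,  80.6]), array([67.3, 52.1]), 89.2)
side (array([601.1,  79.5]), array([68.4, 52.7]), -88.1)
side (array([597., 156.]), array([67.8, 52.6]), -86.7)
side (array([592.8, 233.6]), array([69.3, 52.1]), -87.2)
[ 1.14270966  0.14725304 -1.18283519  1.69676966  0.13856494  1.39039572
 -0.00728737]
```

View pics/c4.png

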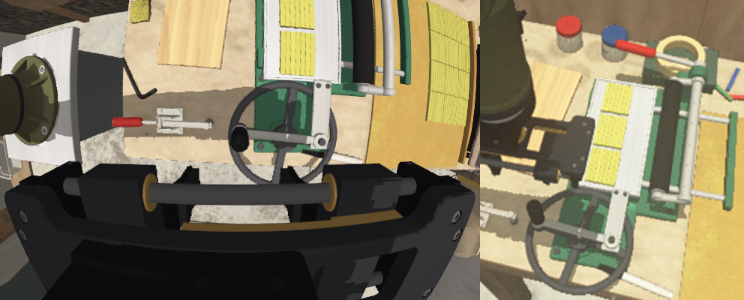

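The side view shows the lever level and the roller down, with the rafts in place. In the wrist view the crank handle is near full-resolution pixel (320,184), so I'll triangulate the handle's dark blob.

```bash
python3 - <<'E'
from h import *
np.set_printoptions(precision=4,suppress=True)
s=get_state();d=get_image('wrist');e=get_image('side')
def dark(im,p,v=38):
    g=(im.max(2)<v).astype(np.uint8); g=cv2.morphologyEx(g,cv2.MORPH_OPEN,np.ones((4,4),np.uint8))
    n,l,st,c=cv2.connectedComponentsWithStats(g); k=[i for i in range(1,n) if st[i,4]>25]
    i=min(k,key=lambda i:np.hypot(*(c[i]-p))); return c[i],st[i]
w=dark(d['image'],(320,184));q=dark(e['image'],(255,268));print(w,q)
print(tri(wray(d,s,w[0]),ray(e,q[0])), wcast(d,s,w[0],.101),cast(e,q[0],.101))
E
```

```text
(array([319.8659, 185.1762]), array([308, 170,  24,  33, 522], dtype=int32)) (array([ 26.0625, 166.8125]), array([ 23, 165,   7,   5,  32], dtype=int32))
(array([ 0.4514, -0.0543,  0.5218]), np.float64(0.22925554148830535)) [[ 0.5196 -0.0506  0.101 ]] [[-0.0741  0.0652  0.101 ]]
```

```bash
python3 -m jog '[[0,-1,-55,0],[0,-1,-110,0],[0,-1,-150,0],[0,-1,-164,0],[0,-1,-164,0],[0,-1,-164,0],[0,-1,-164,0],[0,-1,-164,0]]' 0.4 15 && python3 -m jog '[[0,0,0,0],[0,0,0,0],[0,0,0,0],[0,0,0,0],[0,0,0,0],[0,0,0,0],[0,0,0,0],[0,0,0,0]]' -1 12; python3 - <<'E'
from h import *
p=get_state()['position'][:2]*1000;c=np.array([593,-60]);print(p,np.linalg.norm(p-c))
a0=np.arctan2(*(p-c)[::-1]);print(np.degrees(a0))
P=[c+75*np.array([np.cos(a0+np.radians(15*k)),np.sin(a0+np.radians(15*k))]) for k in range(25)]
for j in(0,8,16): print(np.round([P[j+i]-P[j] for i in range(1,9)],0).astype(int).tolist())
E
```

```text
time: 31.05
position: [0.5191, -0.0501, 0.0869]
tool_rot: [2.16, 2.279, 0.001]
ft_force: [0.7, 0.1, -0.3]
grip_width: 0.698
time: 32.05
position: [0.5187, -0.0498, 0.0861]
tool_rot: [2.16, 2.28, 0.001]
ft_force: [2.1, 0.6, -1.9]
grip_width: 0.265
[518.74619596 -49.78959355] 74.95251706537975
172.17053847851713
[[0, -20], [5, -39], [15, -56], [28, -69], [45, -79], [64, -85], [84, -85], [103, -80]]
[[17, 10], [31, 23], [41, 40], [46, 59], [46, 79], [41, 98], [31, 115], [18, 129]]
[[-17, 10], [-36, 15], [-55, 15], [-74, 10], [-91, 1], [-105, -13], [-115, -30], [-120, -49]]
```

```bash
python3 -m jog '[[0,-20,0,0],[5,-39,0,0],[15,-56,0,0],[28,-69,0,0],[45,-79,0,0],[64,-85,0,0],[84,-85,0,0],[103,-80,0,0]]'; python3 -m jog '[[0,0,0,0],[0,0,0,0],[0,0,0,0],[0,0,0,0],[0,0,0,0],[0,0,0,0],[0,0,0,0],[0,0,0,0]]'; python3 look.py .058
```

```text
time: 33.05
position: [0.6203, -0.1276, 0.086]
tool_rot: [-2.156, -2.276, 0.001]
ft_force: [-8.6, 6.8, 6.9]
grip_width: 0.269
time: 34.05
position: [0.6211, -0.1273, 0.0862]
tool_rot: [-2.156, -2.279, -0.003]
ft_force: [-0.7, 6.7, 1.2]
grip_width: 0.269
t 34.05 tcp [ 0.6211 -0.1273  0.0862] jaw deg 3.17 F [-0.6872  6.6975  1.2036] w 0.26939997500238455
Y [624.  54.] (array([896.6,  52.6]), array([135.8,  68.6]), 84.7)
top (array([663.9, 236.7]), array([66.9, 43.7]), -87.3)
top (array([667.6, 159.6]), array([65.5, 43.3]), -87.1)
top (array([670.8,  83.1]), array([65.3, 41.9]), 89.2)
side (array([671.4,  82.7]), array([67.9, 38.2]), -87.8)
side (array([667.4, 159.2]), array([67.9, 38.4]), -86.3)
side (array([664.2, 236. ]), array([68.2, 38.6]), -87.4)
```

```bash
python3 -m jog '[[17,11,0,0],[31,24,0,0],[41,41,0,0],[46,60,0,0],[46,79,0,0],[41,98,0,0],[31,115,0,0],[18,129,0,0]]'; python3 -m jog '[[0,0,0,0],[0,0,0,0],[0,0,0,0],[0,0,0,0],[0,0,0,0],[0,0,0,0],[0,0,0,0],[0,0,0,0]]'
```

```text
time: 35.2
position: [0.6401, 0.0012, 0.086]
tool_rot: [2.159, 2.281, 0.005]
ft_force: [2.2, -1.1, 0.7]
grip_width: 0.271
time: 36.2
position: [0.6403, 0.0009, 0.0861]
tool_rot: [-2.159, -2.28, -0.005]
ft_force: [1.7, 5.8, -1.1]
grip_width: 0.267
```

```bash
python3 -m jog '[[-17,10,0,0],[-36,15,0,0],[-55,15,0,0],[-74,10,0,0],[-91,1,0,0],[-105,-13,0,0],[-115,-30,0,0],[-120,-49,0,0]]'; python3 -m jog '[[-1,-8,0,0],[-1,-15,0,0],[-1,-15,0,0],[-1,-15,0,0],[-1,-15,0,0],[-1,-15,0,0],[-1,-15,0,0],[-1,-15,0,0]]';python3 look.py .058
```

```text
time: 37.2
position: [0.5187, -0.0507, 0.0861]
tool_rot: [-2.161, -2.28, 0.002]
ft_force: [3.0, 1.4, -1.1]
grip_width: 0.268
time: 38.2
position: [0.5187, -0.0645, 0.0861]
tool_rot: [2.16, 2.281, 0.001]
ft_force: [1.0, -0.2, 0.4]
grip_width: 0.273
t 38.2 tcp [ 0.5187 -0.0645  0.0861] jaw deg 3.11 F [ 0.9632 -0.231   0.3764] w 0.27283798224674904
Y [454.  33.] (array([600.5,  72.2]), array([56.6, 54.2]), 2.2)
top (array([590.6, 233.4]), array([66.3, 53.1]), -87.1)
top (array([594.5, 156.2]), array([67.3, 52.1]), 89.5)
top (array([598.9,  80.6]), array([67.3, 52.1]), 89.2)
side (array([600.6,  79.4]), array([68.3, 53.1]), -87.4)
side (array([596.5, 156.1]), array([67.5, 52.5]), -87.2)
side (array([592.4, 233.6]), array([69.3, 51.9]), -87.4)
```

```bash
python3 -m jog '[[0,0,0,0],[0,0,0,0],[0,0,0,0],[0,0,0,0],[0,0,0,0],[0,0,55,0],[0,0,110,0],[0,0,164,0]]' 0.4 15 && python3 -m jog '[[10,26,0,0.18],[20,80,0,0.36],[35,135,0,0.54],[50,190,0,0.72],[65,245,0,0.9],[80,300,0,1.08],[90,350,0,1.26],[91,391,0,1.44]]' 0.4 && python3 -m jog '[[0,0,0,0.13],[0,0,0,0.13],[0,0,0,0.13],[0,0,0,0.13],[0,0,0,0.13],[0,0,0,0.13],[0,0,0,0.13],[0,0,0,0.13]]' && python3 look.py .058; python3 - <<'E'
from h import *
np.set_printoptions(precision=4,suppress=True)
s=get_state();d=get_image('wrist')
for b in blobs(d['image'],[0,150,60],[6,255,255],150): print(b.mean(0),b.min(0),b.max(0),rect(wcast(d,s,b,.107)))
E
```

```text
time: 39.35
position: [0.5184, -0.0647, 0.2518]
tool_rot: [2.16, 2.281, -0.0]
ft_force: [0.2, -0.8, -0.1]
grip_width: 0.702
time: 40.35
position: [0.6097, 0.3282, 0.2492]
tool_rot: [-0.111, -3.138, -0.001]
ft_force: [-0.3, -0.2, -0.6]
grip_width: 0.701
time: 41.35
position: [0.6095, 0.3262, 0.2501]
tool_rot: [-0.084, 3.14, 0.0]
ft_force: [0.6, -0.4, 0.1]
grip_width: 0.706
t 41.35 tcp [0.6095 0.3262 0.2501] jaw deg 93.05 F [ 0.585  -0.4268  0.1066] w 0.7057871735095803
Y [135. 161.] (array([600.8,  82.5]), array([72.7, 53.7]), -87.8)
Y [185. 159.] (array([597.2, 158.8]), array([70. , 54.5]), -87.4)
Y [243. 158.] (array([593.2, 234.8]), array([68.4, 53.6]), -87.3)
top (array([611.9,  67.2]), array([79.3, 42.3]), 52.4)
side (array([600.3,  79.7]), array([67.8, 53.3]), -88.0)
side (array([596.1, 156. ]), array([68.1, 53.5]), -87.8)
side (array([592.3, 232.9]), array([67.4, 53.1]), -86.6)
[319.96 182.28] [310. 143.] [330. 222.] (array([609. , 327.5]), array([82.2, 20.4]), 2.7)
[386.6765  40.4044] [362.  17.] [412.  64.] (array([458.7, 385.7]), array([51.2, 49.6]), -41.3)
```

```bash
python3 -m jog '[[0,0,-60,0],[0,0,-120,0],[0,0,-150,0],[0,0,-162,0],[0,0,-162,0],[0,0,-162,0],[0,0,-162,0],[0,0,-162,0]]' 0.4 25 && python3 -m jog '[[0,0,0,0],[0,0,0,0],[0,0,0,0],[0,0,0,0],[0,0,0,0],[0,0,0,0],[0,0,0,0],[0,0,0,0]]' -1 25 && python3 -m jog '[[1,0,7,0],[3,0,15,0],[5,0,23,0],[8,0,31,0],[11,0,38,0],[15,1,45,0],[19,1,52,0],[24,1,60,0]]' && python3 -m jog '[[0,0,0,0],[0,0,0,0],[0,0,0,0],[0,0,0,0],[0,0,0,0],[0,0,0,0],[0,0,0,0],[0,0,0,0]]'
```

```text
time: 42.55
position: [0.6099, 0.3265, 0.089]
tool_rot: [-0.083, 3.139, 0.001]
ft_force: [-0.5, -0.5, -0.7]
grip_width: 0.702
time: 43.55
position: [0.6095, 0.3269, 0.0881]
tool_rot: [-0.084, 3.14, 0.002]
ft_force: [1.1, 3.7, -1.3]
grip_width: 0.233
time: 44.55
position: [0.6332, 0.3278, 0.1463]
tool_rot: [0.085, -3.139, -0.002]
ft_force: [3.8, 7.0, -11.2]
grip_width: 0.228
time: 45.55
position: [0.6341, 0.3279, 0.1475]
tool_rot: [-0.084, 3.139, 0.003]
ft_force: [4.5, 5.2, -4.6]
grip_width: 0.234
```

```bash
python3 -m jog '[[0,0,0,0],[0,0,0,0],[0,0,0,0],[0,0,0,0],[0,0,0,0],[0,0,30,0],[0,0,80,0],[0,0,112,0]]' 0.4 20 && python3 -m jog '[[0,0,0,-0.18],[-20,-40,0,-0.36],[-40,-94,0,-0.54],[-40,-94,-30,-0.72],[-40,-94,-80,-0.9],[-40,-94,-130,-1.08],[-40,-94,-140,-1.26],[-40,-94,-140,-1.44]]' 0.55 && python3 -m jog '[[0,0,0,-0.13],[0,0,0,-0.13],[0,0,0,-0.13],[0,0,0,-0.13],[0,0,0,-0.13],[0,0,0,-0.13],[0,0,0,-0.13],[0,0,0,-0.13]]' && python3 look.py .058 w5.png; python3 - <<'E'
from h import *
s=get_image('side')
c=cv2.resize(s['image'][95:345,210:430],(528,600),interpolation=cv2.INTER_CUBIC)
w=cv2.imread('pics/w5.png')
cv2.imwrite('pics/c5.png',np.hstack([cv2.resize(w,(480,300)),cv2.resize(c[:,:,::-1],(264,300))]))
E
```

```text
time: 46.55
position: [0.6336, 0.3276, 0.2626]
tool_rot: [-0.084, 3.139, 0.002]
ft_force: [-0.4, -0.2, -0.1]
grip_width: 0.7
time: 47.55
position: [0.5926, 0.2326, 0.1185]
tool_rot: [-2.014, -2.409, 0.004]
ft_force: [-0.3, 0.5, 0.5]
grip_width: 0.773
time: 48.55
position: [0.5935, 0.2332, 0.1201]
tool_rot: [2.16, 2.281, 0.0]
ft_force: [-0.3, -0.2, -0.2]
grip_width: 0.772
t 48.55 tcp [0.5935 0.2332 0.1201] jaw deg 3.1 F [-0.2941 -0.1708 -0.2092] w 0.7715027857284776
Y [319. 285.] (array([597.3, 165. ]), array([54.5, 24.9]), 2.9)
Y [614. 213.] (array([944.3, 244.1]), array([169.5,  87.8]), -14.9)
Y [319. 199.] (array([593.5, 235.8]), array([66.9, 54.2]), -87.4)
top (array([598.8,  73.8]), array([53.7, 52.1]), 89.2)
side (array([600.6,  79.7]), array([67.9, 52.9]), -88.1)
side (array([596.3, 156.7]), array([68.8, 53.8]), -86.2)
side (array([592.4, 233.2]), array([68.5, 52. ]), -87.2)
```

View pics/c5.png

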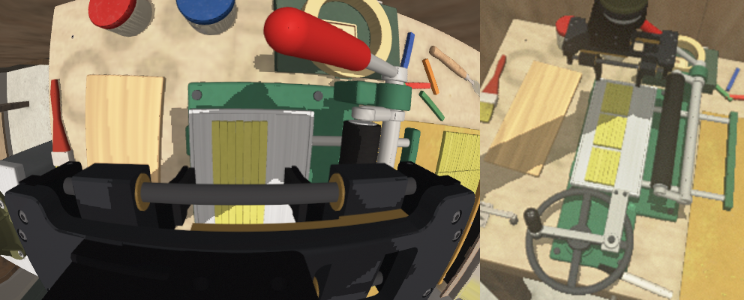

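```bash
python3 -m jog '[[0,0,-40,0],[0,0,-60,0],[0,0,-65,0],[0,0,-65,0],[0,0,-65,0],[0,0,-65,0],[0,0,-65,0],[0,0,-65,0]]' 0.55 20 && python3 -m jog '[[0,0,0,0],[0,0,0,0],[0,0,0,0],[0,0,0,0],[0,0,0,0],[0,0,0,0],[0,0,0,0],[0,0,0,0]]' -1 20 && python3 -m jog '[[0,0,20,0],[0,0,35,0],[-50,10,35,-0.05],[-105,20,35,-0.115],[-156,30,35,-0.115],[-156,30,0,-0.115],[-156,30,-25,-0.115],[-156,30,-36,-0.115]]' && python3 -m jog '[[0,0,-2,0],[0,0,-2,0],[0,0,-2,0],[0,0,-2,0],[0,0,-2,0],[0,0,-2,0],[0,0,-2,0],[0,0,-2,0]]'; python3 look.py .02
```

```text
time: 49.75
position: [0.5937, 0.2331, 0.0553]
tool_rot: [2.161, 2.28, 0.0]
ft_force: [-0.1, -0.1, 0.4]
grip_width: 0.775
time: 50.75
position: [0.5936, 0.2331, 0.0551]
tool_rot: [2.161, 2.281, -0.0]
ft_force: [0.1, -0.6, 0.4]
grip_width: 0.626
time: 51.75
position: [0.4375, 0.2631, 0.0191]
tool_rot: [2.287, 2.153, -0.0]
ft_force: [-0.8, -0.2, -0.1]
grip_width: 0.624
time: 52.75
position: [0.4376, 0.2632, 0.0171]
tool_rot: [2.288, 2.153, 0.0]
ft_force: [0.8, 0.2, -1.2]
grip_width: 0.627
t 52.75 tcp [0.4376 0.2632 0.0171] jaw deg -3.49 F [ 0.8183  0.1898 -1.1524] w 0.6265321074578409
Y [319. 282.] (array([436.1, 236.7]), array([54.3, 13.1]), -3.4)
Y [319. 209.] (array([438.8, 280.6]), array([55.2, 39. ]), -3.4)
top (array([617.3, 123.5]), array([153.2,  70.3]), -65.7)
side (array([608.1, 144.7]), array([159.3,  70.5]), -66.6)
side (array([435.8, 256.9]), array([58.6, 54.8]), 86.9)
```

```bash
python3 -m jog '[[0,0,0,0],[0,0,0,0],[0,0,0,0],[0,0,0,0],[0,0,0,0],[0,0,30,0],[0,0,80,0],[0,0,103,0]]' 0.55 20 && python3 -m jog '[[50,-30,0,0.05],[100,-60,0,0.115],[150,-95,0,0.115],[159,-107,0,0.115],[159,-107,0,0.115],[159,-107,0,0.115],[159,-107,0,0.115],[159,-107,0,0.115]]' && python3 look.py .058; python3 - <<'E'
from h import *
for n in('top','side'):
    e=get_image(n)
    for b in blobs(e['image'],[26,110,60],[36,255,255],80):
        r=rect(cast(e,b,.02))
        if 360<r[0][0]<500: print(n,r)
E
```

```text
time: 53.9
position: [0.4384, 0.2641, 0.1225]
tool_rot: [2.287, 2.152, 0.004]
ft_force: [0.2, -0.6, 0.6]
grip_width: 0.778
time: 54.9
position: [0.5959, 0.1571, 0.1204]
tool_rot: [2.158, 2.282, 0.0]
ft_force: [0.2, 0.4, -0.4]
grip_width: 0.777
t 54.9 tcp [0.5959 0.1571 0.1204] jaw deg 3.2 F [ 0.2305  0.4463 -0.3911] w 0.7765078982155508
Y [355. 285.] (array([630.8,  90.5]), array([58.4, 25. ]), 3.3)
Y [322. 200.] (array([597.9, 159.4]), array([67.9, 54.2]), -84.8)
Y [ 77. 175.] (array([368.9, 174.5]), array([34.7, 34.2]), 3.0)
Y [614. 185.] (array([941.4, 186.8]), array([165. , 147.8]), -88.6)
Y [157.  74.] (array([461.4, 258.7]), array([59. , 49.5]), 86.2)
top (array([433.4, 259.7]), array([62.1, 50.3]), 86.1)
top (array([761.8, 133. ]), array([93.6, 58.3]), 82.1)
side (array([611.5, 124.3]), array([151.8,  67.6]), -66.6)
side (array([447.5, 238.5]), array([68.6, 52.4]), 87.5)
top (array([435.3, 262.6]), array([64.1, 51.7]), 86.1)
side (array([435.7, 264.4]), array([72. , 55.3]), 87.5)
```

The right raft has been knocked: it is now near x = 630 mm and appears to touch the middle one. I'll take a picture to check.

```bash
python3 look.py .058 w6.png >/dev/null; python3 - <<'E'
from h import *
s=get_image('side')
c=cv2.resize(s['image'][150:290,250:400],(600,560),interpolation=cv2.INTER_CUBIC)
cv2.imwrite('pics/c6.png',c[:,:,::-1])
E
```

```text
(no output)
```

View pics/c6.png

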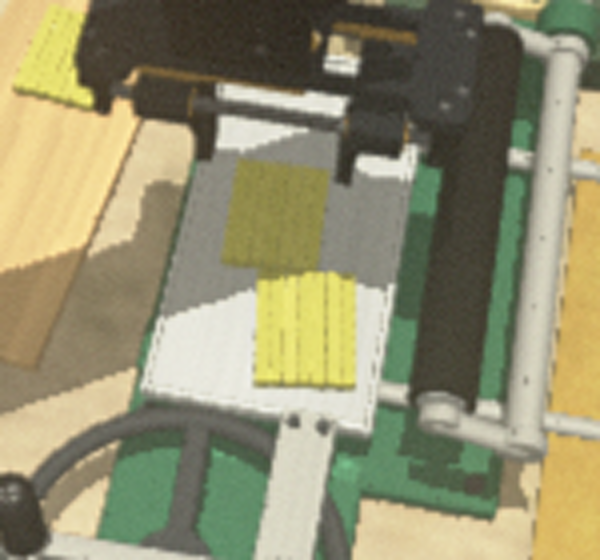

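The side crop shows the right raft at (305,330) shifted away from the robot and turned slightly. It lies flat on the bed and touches the middle raft (275,215) edge to edge, with no overlap. I'll measure each by splitting them on brightness.

```bash
python3 - <<'E'
from h import *
e=get_image('side')
for lo,hi in(([24,110,60],[38,255,160]),([24,110,170],[38,255,255])):
    for b in blobs(e['image'],lo,hi,150):
        r=rect(cast(e,b,.058))
        if 500<r[0][0]<700: print(lo[2],r)
E
```

```text
60 (array([597.6, 153.6]), array([75.3, 51.9]), -84.2)
170 (array([629.6,  91.9]), array([66.9, 54. ]), -76.4)
```

```bash
python3 -m jog '[[1,0,-40,0.037],[1.5,0,-60,0.037],[1.5,0,-65,0.037],[1.5,0,-65,0.037],[1.5,0,-65,0.037],[1.5,0,-65,0.037],[1.5,0,-65,0.037],[1.5,0,-65,0.037]]' 0.55 20 && python3 -m jog '[[0,0,0,0],[0,0,0,0],[0,0,0,0],[0,0,0,0],[0,0,0,0],[0,0,0,0],[0,0,0,0],[0,0,0,0]]' -1 20 && python3 -m jog '[[0,0,20,0],[0,0,35,0],[-50,8,35,-0.05],[-105,17,35,-0.154],[-161,25,35,-0.154],[-161,25,0,-0.154],[-161,25,-25,-0.154],[-161,25,-36,-0.154]]' && python3 -m jog '[[0,0,-2,0],[0,0,-2,0],[0,0,-2,0],[0,0,-2,0],[0,0,-2,0],[0,0,-2,0],[0,0,-2,0],[0,0,-2,0]]'; python3 look.py .02
```

```text
time: 56.4
position: [0.5982, 0.1562, 0.0553]
tool_rot: [2.118, 2.32, 0.0]
ft_force: [-1.1, -0.5, -1.5]
grip_width: 0.77
time: 57.4
position: [0.5981, 0.1562, 0.0551]
tool_rot: [2.118, 2.32, -0.0]
ft_force: [0.0, 0.3, 0.3]
grip_width: 0.633
time: 58.4
position: [0.437, 0.1811, 0.0191]
tool_rot: [2.289, 2.15, -0.0]
ft_force: [0.5, -0.1, -0.4]
grip_width: 0.626
time: 59.4
position: [0.437, 0.1811, 0.0171]
tool_rot: [2.29, 2.15, -0.0]
ft_force: [-0.3, -0.4, 0.1]
grip_width: 0.632
t 59.4 tcp [0.437  0.1811 0.0171] jaw deg -3.61 F [-0.2931 -0.4366  0.0744] w 0.6317439560291966
Y [320. 282.] (array([436. , 155.2]), array([54.5, 11.8]), -3.5)
Y [319. 208.] (array([438.3, 198.9]), array([55.3, 39.6]), -3.5)
Y [311.  89.] (array([437.7, 264.4]), array([68.8, 54.7]), 86.5)
top (array([436.8, 264.2]), array([62.6, 51.4]), 89.3)
top (array([635.3,  88.6]), array([67.6, 54.7]), -78.0)
side (array([626.4, 109.1]), array([72.3, 54.8]), -76.4)
side (array([435. , 171.6]), array([55. , 48.1]), -1.9)
side (array([439.4, 290.7]), array([51.8, 18.6]), -3.2)
```

```bash
python3 -m jog '[[0,0,0,0],[0,0,0,0],[0,0,0,0],[0,0,0,0],[0,0,0,0],[0,0,30,0],[0,0,80,0],[0,0,123,0]]' 0.5 20 && python3 -m jog '[[50,-25,0,0.07],[100,-50,0,0.14],[150,-72,0,0.21],[192,-91,0,0.285],[192,-91,0,0.285],[192,-91,0,0.285],[192,-91,0,0.285],[192,-91,0,0.285]]' && python3 look.py .058 w7.png; python3 - <<'E'
from h import *
for n in('top','side'):
    e=get_image(n)
    for b in blobs(e['image'],[26,110,60],[36,255,255],80):
        r=rect(cast(e,b,.02))
        if 360<r[0][0]<500: print('board',n,r)
E
```

```text
time: 60.55
position: [0.437, 0.1815, 0.1415]
tool_rot: [-2.289, -2.151, -0.0]
ft_force: [0.4, -0.8, 0.2]
grip_width: 0.747
time: 61.55
position: [0.6285, 0.0907, 0.1406]
tool_rot: [1.959, 2.454, -0.0]
ft_force: [0.1, -0.3, 0.5]
grip_width: 0.749
t 61.55 tcp [0.6285 0.0907 0.1406] jaw deg 12.8 F [ 0.1422 -0.3214  0.5444] w 0.7486981485956203
Y [321. 197.] (array([630.7,  91.7]), array([69.1, 54. ]), -78.3)
Y [599. 177.] (array([949.2, 186.1]), array([148.5, 147.6]), 1.5)
Y [77. 74.] (array([369.3, 163.3]), array([36. , 34.8]), -86.0)
Y [155.  62.] (array([462.4, 179.7]), array([59.4, 50.4]), 87.2)
Y [168.   9.] (array([461.5, 229. ]), array([50.2, 20. ]), -2.8)
top (array([433.8, 182. ]), array([60.8, 49.9]), 89.2)
top (array([433.4, 259.7]), array([62.1, 50.3]), 86.1)
top (array([795.9,  78.9]), array([108.3,  73.7]), -48.7)
top (array([805.4,   5.7]), array([109.5,  40.5]), 20.1)
side (array([629.1,  90.4]), array([68.9, 52.3]), -76.4)
side (array([447.4, 161.3]), array([67.6, 53.3]), 87.1)
side (array([447.9, 238.4]), array([68.2, 53.5]), 86.8)
board top (array([435.8, 182.8]), array([62.6, 51.4]), 89.2)
board top (array([435.3, 262.6]), array([64.1, 51.7]), 86.1)
board side (array([435.5, 183.4]), array([70.9, 55.9]), 86.9)
board side (array([436.1, 264.4]), array([71.5, 56.3]), 86.8)
```

View pics/w7.png

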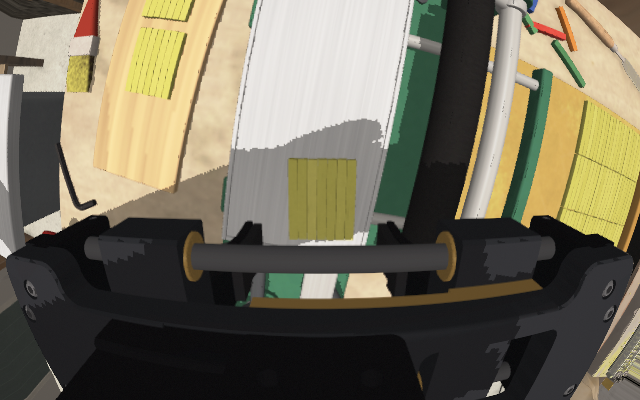

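The wrist view has the knocked raft at (321,197), between the fingers and aligned with them. The two on the board at (157,62) and (168,9) are fine. I'll descend slowly because the roller is close.

```bash
python3 -m jog '[[1.5,0,-25,0],[1.5,0,-50,0],[1.5,0,-60,0],[1.5,0,-65,0],[1.5,0,-70,0],[1.5,0,-74,0],[1.5,0,-77,0],[1.5,0,-78,0]]' 0.42 20 && python3 -m jog '[[0,0,-2,0],[0,0,-4,0],[0,0,-6,0],[0,0,-6.5,0],[0,0,-6.5,0],[0,0,-6.5,0],[0,0,-6.5,0],[0,0,-6.5,0]]' && python3 -m jog '[[0,0,0,0],[0,0,0,0],[0,0,0,0],[0,0,0,0],[0,0,0,0],[0,0,0,0],[0,0,0,0],[0,0,0,0]]' -1 20
```

```text
time: 62.8
position: [0.6306, 0.0901, 0.0621]
tool_rot: [1.962, 2.454, -0.0]
ft_force: [0.1, -0.7, -0.3]
grip_width: 0.713
time: 63.8
position: [0.6306, 0.0902, 0.0556]
tool_rot: [1.962, 2.454, 0.0]
ft_force: [-0.5, 0.6, 0.3]
grip_width: 0.71
time: 64.8
position: [0.6306, 0.0902, 0.0556]
tool_rot: [1.962, 2.454, 0.0]
ft_force: [-0.0, 0.3, -0.4]
grip_width: 0.625
```

```bash
python3 -m jog '[[0,0,20,0],[0,0,40,0],[-50,3,40,-0.07],[-105,6,40,-0.17],[-155,9,40,-0.285],[-196,12,40,-0.285],[-196,12,0,-0.285],[-196,12,-25,-0.285]]' && python3 -m jog '[[0,0,-8,0],[0,0,-12,0],[0,0,-13.5,0],[0,0,-13.5,0],[0,0,-13.5,0],[0,0,-13.5,0],[0,0,-13.5,0],[0,0,-13.5,0]]' && python3 -m jog '[[0,0,0,0],[0,0,0,0],[0,0,0,0],[0,0,0,0],[0,0,0,0],[0,0,30,0],[0,0,80,0],[0,0,140,0]]' 0.5 && python3 -m jog '[[0,-50,40,0],[0,-110,60,0],[0,-170,60,0],[0,-230,60,0],[0,-290,60,0],[0,-290,60,0],[0,-290,60,0],[0,-290,60,0]]' && python3 look.py .02; python3 - <<'E'
from h import *
s=get_image('side');t=get_image('top')
a=cv2.resize(s['image'][95:345,210:430],(440,500),interpolation=cv2.INTER_CUBIC);b=cv2.resize(t['image'][115:285,215:445],(360,266))
b=cv2.copyMakeBorder(b,0,234,0,0,0)
cv2.imwrite('pics/f.png',np.hstack([a,b])[:,:,::-1])
for nm,lo,hi in(('red',[0,150,80],[6,255,255]),('blue',[105,120,40],[125,255,255])):
    for k in blobs(t['image'],lo,hi,40): print(nm,rect(cast(t,k,.066)))
E
```

```text
time: 65.8
position: [0.4359, 0.1001, 0.032]
tool_rot: [2.286, 2.143, -0.0]
ft_force: [0.6, -0.2, -0.7]
grip_width: 0.625
time: 66.8
position: [0.435, 0.1025, 0.0175]
tool_rot: [2.29, 2.15, 0.001]
ft_force: [0.3, 0.9, 3.9]
grip_width: 0.623
time: 67.8
position: [0.4336, 0.1021, 0.1561]
tool_rot: [-2.286, -2.148, 0.001]
ft_force: [0.8, -2.8, 2.2]
grip_width: 0.752
time: 68.8
position: [0.4349, -0.1866, 0.2158]
tool_rot: [2.288, 2.153, -0.001]
ft_force: [-0.1, -0.3, 0.3]
grip_width: 0.749
t 68.8 tcp [ 0.4349 -0.1866  0.2158] jaw deg -3.48 F [-0.1092 -0.2703  0.3149] w 0.7492124175917703
Y [622.  29.] (array([994.2,  67. ]), array([157.5, 139.9]), 1.6)
top (array([433.1, 102.4]), array([64.2, 51.4]), 86.1)
top (array([435.8, 182.8]), array([62.6, 51.4]), 89.2)
top (array([435.3, 262.8]), array([63.7, 51.6]), 86.1)
side (array([434. , 103.2]), array([70.4, 56.5]), 85.3)
side (array([436.1, 182.9]), array([70.7, 55.2]), 86.9)
side (array([436.8, 263.7]), array([70.3, 55.7]), 85.8)
red (array([319.8, 257.9]), array([101. ,  25.3]), 89.3)
red (array([316.3, -40.6]), array([50.9, 13.8]), 2.0)
red (array([442.6, 392.4]), array([55.6, 52.4]), 89.3)
red (array([654.6, 343.2]), array([66.4, 21.6]), 0.6)
blue (array([548.3, 390.4]), array([51.2, 50.9]), -25.6)
```

View pics/f.png

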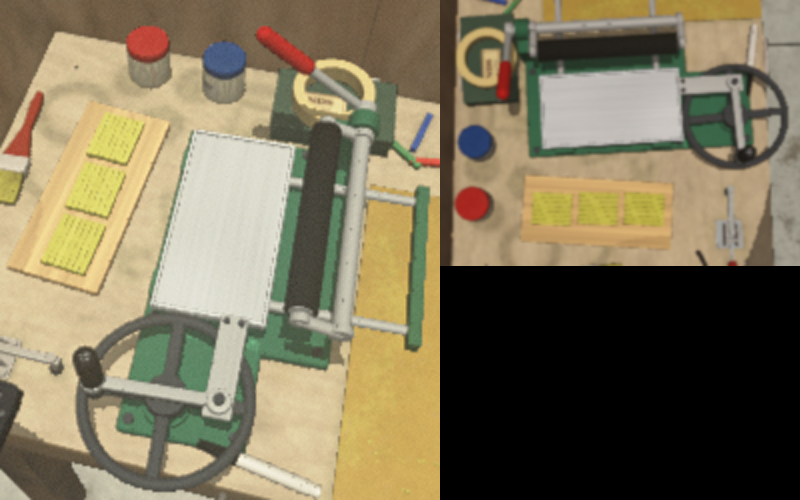

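All three rafts lie flat and separate on the board. The bed is home, the roller is raised and the pots have not moved, so I'm handing in.

```bash
python3 -c "
from bench import *
print(close_job())"
```

```text
the job is handed in; nothing more can be done
None
```

The job is done and handed in, at about 69 s of the 210 s allowed. I laid all three rafts on the bed and lowered the roller onto its stop. Then I turned the crank one full turn counterclockwise, about 371°, because it started about 11° short of home. The bed came back home with the rafts on it, and I raised the roller and put every raft back on the board.

**Knocked raft:** The right-hand raft was knocked about 3 cm on the bed after rolling, while I was unloading the first one. I measured where it had gone and picked it up from there.

**Last checks:**
- **Rafts:** top and side views show them flat on the board at y of about 103, 183 and 264 mm, with gaps of about 11 mm.
- **Press:** the bed is home and the lever is up at its starting height.
- **Pots:** both are where they started, to within 0.3 mm.
- **Forces:** the highest reading in the printed states was about 21 N, when pressing the lever onto its stop.

**Disagreements:** Top and side measurements differed by about 1 to 2 mm. The top view read the rafts a few millimetres small, and its angle for the middle raft was about 2° off the side view's. One attempt to find the crank handle in the side view picked the wrong blob, so I used the wrist view, which matched the earlier triangulation.

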